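Line up a printed size series on the inspection board

ROBOT

A 6-joint arm with a two-finger parallel gripper is mounted at the origin on the work surface. World frame = base frame: x ahead of the robot, y to its left, z up, the work surface at z = 0. Lengths are in m, angles in rad, forces in N, time in s.
With the tool pointing down it reaches from about 0.4 to 0.825 m from the base axis. Payload 7 kg.
Tool frame: the origin (TCP) lies midway between the tips of the shut fingers; the grasp point (between the pads) lies 19 mm behind it; z points along the fingers, y is the line along which they close (so a half turn about z gives the same grasp; the last joint's range is limited). The gripper opens to 88 mm and grips with 3 to 60 N. Pads are 19 mm wide; open, the fingers measure 130 mm over their backs; the gripper's body (78 mm by 193 mm) begins 47 mm behind the grasp point.
Start: joints at [1.43, 0.359, 0.012, 0, -1.224, -0.288], TCP at [0.281, 0.614, 0.227] pointing down, gripper open.
Joint ranges: [-3.07, 3.07], [-1.43, 2.12], [-1.02, 1.25], [-3.03, 1.67], [-3.05, -0], [-3.03, 3.03]. Speed limits (rad/s): [2.39, 2.39, 3.01, 3.14, 3.14, 3.14].

INTERFACE

Orientations are given as [roll, pitch, yaw] about the fixed x, y, z axes, in that order (R = Rz(yaw) Ry(pitch) Rx(roll)).
In Python, from station import get_state, grab_frame, calibration, job_done, boxes_of, regions_of, spot_point gives the robot as it stands. The module is installed in compiled form; this text tells all that it offers.
- The arm moves only by the tool arm_command, never from a script. Its argument "commands" is a list of rows, each an object of numbers: "tx", "ty", "tz": the shift along the tool's x, y, z each as a share of 25 cm, from -1 to 1; "twist": the turn about the tool's z as a share of 180 degrees, from -1 to 1. A call has exactly 8 rows; each row is the pose to reach, as a shift and turn from the pose commanded when the call began, along the tool's axes at that moment, turning the shorter way round; what a row does not reach only later rows make up. A row lasts 1/12 s, in which the tool goes at most 41.7 mm and 7.16 degrees, less where a joint would pass 70% of its speed; a pose out of reach is approached as far as the arm can. A call with a number of a shift or a turn outside -1 to 1 is refused whole. A call with a gripper value outside its range is refused whole. "claw" is the opening, from 0 (shut) to 1 (fully open), set as the call begins (left out, the last holds). The fingers move at their own pace and stop on an object; "grip_force" is the grip in N (left out, the last holds). Time passes only in rows, so rows that repeat a pose let the fingers close, or fill a call up. It gives the time, the measured TCP pose, the force, the opening and the grip force at its end, in the units of the state.
- get_state(): the state, without advancing time (a new reading comes with each control period).
- grab_frame(name): name is "side" or "top" or "wrist"; returns the picture (480x640x3 uint8, red, green, blue); there is no depth.
- calibration(name): a dict with "camera_matrix" (3x3 intrinsics, pixels), "k1" (the pictures are not rectified: a ray, as slopes to the right and down, at radius r is drawn at 1 + k1 r^2 times it, then the intrinsics apply), "extrinsics" (4x4, takes a point from camera to world coordinates). Camera axes: x right, y down, z forward; pixel columns grow to the right and rows downward; lengths in m; the calibration is good to about 2 mm. A picture is of the moment at which its call begins: read the wrist's pose just before it. calibration takes no time and is no camera call; for the wrist camera it gives the pose at the moment of the call.
- job_done(): hands the job in; it is judged then, once.
Trained networks look in the newest picture that a camera, given by its name, has taken for a name from the list of things; names that differ only in an ending like _2 or _b are one class to them, and where a whole thing is asked for, a point or a joint stands for the part that bears it (a point fixed in the world has none). Each returns a list of dicts, best first, with "score" (0 to 1); they miss things now and then, are a little off and sometimes report something else, mostly with a low value. They report only what shows in the picture. A call takes as long as a camera call. They do not tell look-alikes from the thing itself.
- boxes_of(query, camera): "rect" ([left, top, right, bottom] in pixels, round what is visible of it).
- regions_of(query, camera): "region" (480x640 bool, what is visible of it) and "rect" ([left, top, right, bottom] in pixels, round what is visible of it).
- spot_point(query, camera): "uv" ([column, row] in pixels: a listed point, or the origin of a listed thing).
The state is a dict: "t": time; "q": joint angles; "qd": joint speeds; "joint_efforts": joint torques, N m; "eef_pos": TCP position; "ee_rot": TCP orientation; "force": force on the tool from outside, world axes, zero at the start; "moment": the same for the moment, N m; "width": finger opening in m; "gripper_force": force on a finger pad.
Only numpy, scipy, OpenCV 4.12 (cv2) and the standard library are available. Lean on these libraries where they do the work, as an engineer would, in place of code of your own. Each camera call takes 0.05 s, during which the arm holds its last target. There are 200 camera calls.

TASK

Take the four printed vent cowls off the black build plate and stand them upright in order of size on the four marks of the inspection board, one centred on each mark, the smallest next to the upright steel post and the largest at the far end. Do not tip any cowl over, and leave the little two-finned sail print standing where it is on the plate.

Things in the scene. Friction and masses are not known exactly. Their poses are not given: they have to be found in the camera images.
- cowl_a: Smallest of four lavender printed vent cowls of one design: round flared foot 40 mm across, tapering up to a square neck 22 x 22 mm with flat upright sides; total height 60 mm, of which the neck is the top 34 mm; black flue mouth on top. Loose, starts upright on the 3 mm black build plate. Origin: centre of the underside; z up; x and y square to the neck's flats (porthole on -x).
- cowl_b: Second smallest of four lavender printed vent cowls of one design: round flared foot 48 mm across, tapering up to a square neck 27 x 27 mm with flat upright sides; total height 72 mm, of which the neck is the top 34 mm; black flue mouth on top. Loose, starts upright on the 3 mm black build plate. Origin: centre of the underside; z up; x and y square to the neck's flats (porthole on -x).
- cowl_c: Second largest of four lavender printed vent cowls of one design: round flared foot 56 mm across, tapering up to a square neck 32 x 32 mm with flat upright sides; total height 84 mm, of which the neck is the top 34 mm; black flue mouth on top. Loose, starts upright on the 3 mm black build plate. Origin: centre of the underside; z up; x and y square to the neck's flats (porthole on -x).
- cowl_d: Largest of four lavender printed vent cowls of one design: round flared foot 64 mm across, tapering up to a square neck 37 x 37 mm with flat upright sides; total height 96 mm, of which the neck is the top 34 mm; black flue mouth on top. Loose, starts upright on the 3 mm black build plate. Origin: centre of the underside; z up; x and y square to the neck's flats (porthole on -x).
- mark_1: Flat white round mark with a black rim, 70 mm across, no raised edge, painted on the plywood inspection board (12 mm thick, 100 x 460 mm, fixed); number 1 of four in one straight row, 85 mm apart. Origin: centre of the mark, on the board's surface; y runs along the row, from mark 1 towards mark 4, z up.
- mark_2: Flat white round mark with a black rim, 70 mm across, no raised edge, painted on the plywood inspection board (12 mm thick, 100 x 460 mm, fixed); number 2 of four in one straight row, 85 mm apart. Origin: centre of the mark, on the board's surface; y runs along the row, from mark 1 towards mark 4, z up.
- mark_3: Flat white round mark with a black rim, 70 mm across, no raised edge, painted on the plywood inspection board (12 mm thick, 100 x 460 mm, fixed); number 3 of four in one straight row, 85 mm apart. Origin: centre of the mark, on the board's surface; y runs along the row, from mark 1 towards mark 4, z up.
- mark_4: Flat white round mark with a black rim, 70 mm across, no raised edge, painted on the plywood inspection board (12 mm thick, 100 x 460 mm, fixed); number 4 of four in one straight row, 85 mm apart. Origin: centre of the mark, on the board's surface; y runs along the row, from mark 1 towards mark 4, z up.
- post: Upright steel post with black graduations, 60 mm tall on a 50 x 16 mm foot, fixed on one end of the board, 80 mm beyond the last mark there (which end differs from start to start; the other end has only a black rubber bumper 8 mm high). Origin: centre of its underside.
- sail: Delicate lavender print with two thin upright fins, about 52 mm tall on a 40 x 26 mm foot, standing in the middle of the build plate among the cowls. Not to be moved. Origin: centre of its underside.
There are look-alikes about, which are no part of the job. Leave any pink or yellow look-alike of the cowl_d alone.

How it is judged:
At the end, for the whole second after the job is handed in: Each cowl stands upright (within 0.1 rad) and at rest on the board (its underside within 5 mm of the surface), its centre within 15 mm of its mark's centre: smallest on the mark nearest the post, then the second smallest, the second largest, and the largest on the mark farthest from the post (angle between each of cowl_a, cowl_b, cowl_c, cowl_d's own z axis and vertical below 0.1 rad and linear speed of each of cowl_a, cowl_b, cowl_c, cowl_d below 0.02 m/s and ((horizontal distance between post and mark_1 below 0.12 m and horizontal distance between cowl_a and mark_1 below 0.015 m and z of cowl_a in the frame of mark_1 between -0.005 and 0.005 m and horizontal distance between cowl_b and mark_2 below 0.015 m and z of cowl_b in the frame of mark_2 between -0.005 and 0.005 m and horizontal distance between cowl_c and mark_3 below 0.015 m and z of cowl_c in the frame of mark_3 between -0.005 and 0.005 m and horizontal distance between cowl_d and mark_4 below 0.015 m and z of cowl_d in the frame of mark_4 between -0.005 and 0.005 m) or (horizontal distance between post and mark_4 below 0.12 m and horizontal distance between cowl_a and mark_4 below 0.015 m and z of cowl_a in the frame of mark_4 between -0.005 and 0.005 m and horizontal distance between cowl_b and mark_3 below 0.015 m and z of cowl_b in the frame of mark_3 between -0.005 and 0.005 m and horizontal distance between cowl_c and mark_2 below 0.015 m and z of cowl_c in the frame of mark_2 between -0.005 and 0.005 m and horizontal distance between cowl_d and mark_1 below 0.015 m and z of cowl_d in the frame of mark_1 between -0.005 and 0.005 m))); the robot touches nothing.
It fails at once if a cowl is tipped over (more than 0.7 rad) (angle between any of cowl_a, cowl_b, cowl_c, cowl_d's own z axis and vertical above 0.7 rad).
It fails at once if the sail print is moved more than 20 mm or tipped (more than 0.4 rad) (distance of sail from where it was at the start of the episode above 0.02 m or angle between sail's own z axis and vertical above 0.4 rad).
It also fails if it takes over 112 s, if anything falls off the work surface, if the arm or the gripper's body presses on something with over 40 N, if the wrist force passes 120 N, or if a joint passes its speed limit or range.

## Working session

There is one attempt and no reset: what is moved stays moved. The work goes in short steps, Python scripts to look and compute and a tool call to move; the robot and the scene stay as the last step left them, time stands still between calls to the robot, and variables do not carry over. Pictures are saved under pics/ and viewed, at most 14 in all, crops included, and the job is handed in when it is done.

Besides the shell and the picture viewer there is one more tool, called after ">>>" by a JSON object that holds its "op" and its "data". arm_command: Moves the arm, as the interface text tells. Shift numbers are shares of 25 cm and turn numbers shares of 180 degrees, none past 1 either way. Its arguments: {"type":"object","properties":{"commands":{"type":"array"},"claw":{"type":"number"},"grip_force":{"type":"number"}},"required":["commands"]}

```bash
mkdir -p pics; python3 - <<'E'
from station import *
import cv2
s=get_state();print(s['t'],s['eef_pos'],s['ee_rot'],s['width'])
for n in('top','side'):
    f=grab_frame(n);cv2.imwrite(f'pics/{n}0.png',f[:,:,::-1])
    c=calibration(n);print(n,c)
    for q in('cowl_a','mark_1','post','sail'):
        print(q,[(round(d['score'],2),[round(x) for x in d['uv']]) for d in spot_point(q,n)])
        print(' box',[(round(d['score'],2),[round(x) for x in d['rect']]) for d in boxes_of(q,n)])
E
```

```text
0.0 [0.28046702 0.61344171 0.22561433] [ 3.13993573e+00 -1.39454840e-04 -4.28920628e-01] 0.08758267388028042
top {'camera_matrix': array([[488.5935717 ,   0.        , 321.93771112],
       [  0.        , 488.5935717 , 236.34583537],
       [  0.        ,   0.        ,   1.        ]]), 'k1': -0.07285940365344443, 'extrinsics': array([[-2.81285004e-02, -9.95372519e-01,  9.18821893e-02,
         2.83366597e-01],
       [-9.99417982e-01,  2.62294824e-02, -2.18107899e-02,
        -1.01344317e-03],
       [ 1.92998386e-02, -9.24422171e-02, -9.95530990e-01,
         1.30100098e+00],
       [ 0.00000000e+00,  0.00000000e+00,  0.00000000e+00,
         1.00000000e+00]])}
cowl_a [(0.9, [371, 230]), (0.85, [362, 178]), (0.81, [307, 259]), (0.77, [488, 258]), (0.71, [472, 295]), (0.6, [426, 302]), (0.59, [420, 172])]
 box [(0.93, [412, 287, 441, 317]), (0.91, [458, 283, 493, 307]), (0.83, [414, 208, 438, 232]), (0.83, [295, 251, 321, 276]), (0.75, [478, 247, 508, 270]), (0.64, [355, 162, 371, 184]), (0.59, [356, 215, 386, 241]), (0.58, [411, 162, 430, 179])]
mark_1 [(0.93, [272, 189]), (0.83, [17
[... 887 characters left out ...]
42, 328]), (0.61, [239, 332])]
 box [(0.97, [276, 363, 311, 424]), (0.95, [221, 339, 254, 396]), (0.94, [404, 301, 421, 333]), (0.82, [282, 202, 306, 246]), (0.76, [319, 247, 347, 295]), (0.72, [384, 249, 407, 281]), (0.69, [223, 290, 254, 340]), (0.6, [329, 293, 356, 341]), (0.4, [336, 165, 359, 178])]
mark_1 [(0.76, [359, 200]), (0.67, [369, 218]), (0.66, [354, 180]), (0.45, [346, 171])]
 box [(0.76, [346, 195, 374, 207]), (0.71, [343, 176, 365, 190]), (0.7, [337, 168, 357, 178]), (0.6, [354, 210, 379, 223])]
post [(0.73, [380, 233])]
 box [(0.63, [366, 211, 389, 238])]
sail [(0.59, [365, 305])]
 box [(0.74, [362, 288, 380, 308]), (0.72, [402, 302, 419, 335]), (0.35, [331, 294, 358, 340])]
```

```bash
python3 - <<'E'
import cv2
t=cv2.imread('pics/top0.png')[140:340,150:530];cv2.imwrite('pics/top0c.png',cv2.resize(t,(760,400),interpolation=cv2.INTER_CUBIC))
t=cv2.imread('pics/side0.png')[150:440,200:460];cv2.imwrite('pics/side0c.png',cv2.resize(t,(520,580),interpolation=cv2.INTER_CUBIC))
E
```

```text
(no output)
```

View pics/top0c.png

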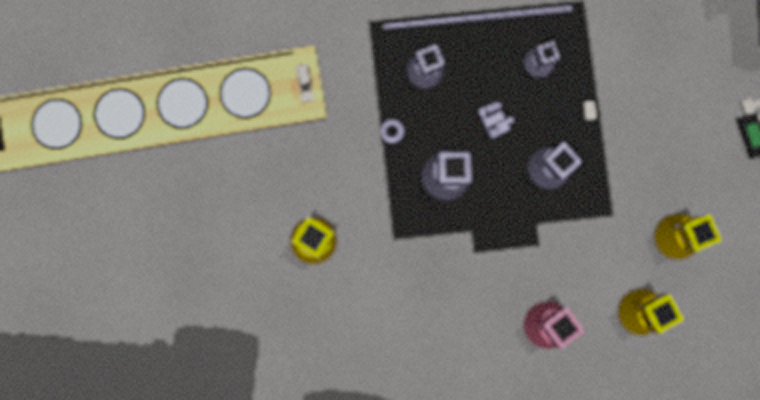

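View pics/side0c.png

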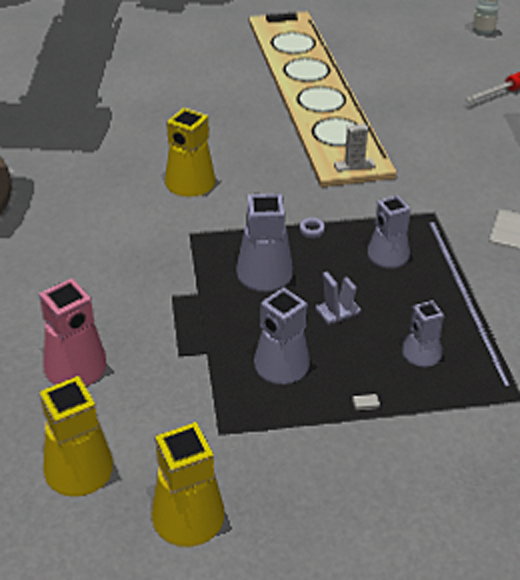

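```bash
cat > h.py <<'E'
from station import *
import numpy as np, cv2
from scipy.optimize import minimize
DIM=dict(a=(.040,.022,.060),b=(.048,.027,.072),c=(.056,.032,.084),d=(.064,.037,.096))
def proj(P,c):
    P=np.atleast_2d(P);T=np.linalg.inv(c['extrinsics']);p=P@T[:3,:3].T+T[:3,3]
    s=p[:,:2]/p[:,2:];s=s*(1+c['k1']*(s**2).sum(1,keepdims=True))
    K=c['camera_matrix'];return s*[K[0,0],K[1,1]]+K[:2,2]
def ray(uv,z,c):
    K=c['camera_matrix'];d=(np.asarray(uv,float)-K[:2,2])/[K[0,0],K[1,1]];s=d.copy()
    for _ in range(20): s=d/(1+c['k1']*(s**2).sum())
    E=c['extrinsics'];v=E[:3,:3]@np.r_[s,1];o=E[:3,3];return o+v*(z-o[2])/v[2]
def sil(k,x,y,yaw,c,z0=.003,S=4):
    f,n,h=DIM[k];a=np.linspace(0,2*np.pi,40)
    q=np.array([[1,1],[1,-1],[-1,-1],[-1,1]])*n/2@np.array([[np.cos(yaw),np.sin(yaw)],[-np.sin(yaw),np.cos(yaw)]])
    foot=np.c_[f/2*np.cos(a),f/2*np.sin(a),0*a];nb=np.c_[q,[h-.034]*4];nt=np.c_[q,[h]*4]
    m=np.zeros((480*S,640*S),np.uint8)
    for pts in(np.r_[foot,nb],np.r_[nb,nt]):
        uv=proj(pts+[x,y,z0],c);cv2.fillConvexPoly(m,cv2.convexHull(np.round((uv+.5)*S).astype(np.int32)),1)
    return cv2.resize(m.astype(np.float32),(640,480),interpolation=cv2.INTER_AREA)
def fit(k,x0,views,z0=.003):
    # views: list of (mask, calib)
    def cost(p):
        t=0
        for m,c in views:
            s=sil(k,*p,c,z0);t+=1-np.minimum(s,m).sum()/np.maximum(s,m).sum()
        return t
    best=None
    for y in (0,.4,.8,1.2):
        sx=np.array([[*x0,y]]*4)+np.r_[np.zeros((1,3)),np.diag([.008,.008,.3])]
        r=minimize(cost,sx[0],method='Nelder-Mead',options=dict(initial_simplex=sx,maxiter=70))
        if best is None or r.fun<best.fun: best=r
    return best.x,best.fun
def pick(k,x0,name,c,z0=.003):
    # network region that best overlaps the expected silhouette
    s=sil(k,*x0,0,c,z0);R=[d['region'].astype(np.float32) for d in regions_of('cowl_a',name)]
    return max(R,key=lambda m:np.minimum(s,m).sum()/np.maximum(s,m).sum())
E
cat > m.py <<'E'
from h import *
C={n:calibration(n) for n in('top','side')};R={}
for n in C: grab_frame(n);R[n]=[d['region'].astype(np.float32) for d in regions_of('cowl_a',n)]
top={'a':(548,52),'b':(430,58),'c':(563,160),'d':(455,167)}
for k,(u,v) in top.items():
    x0=ray((150+u/2,140+v/2),.003+DIM[k][2],C['top'])[:2];V=[]
    for n in C:
        s=sil(k,*x0,.4,C[n]);i=[np.minimum(s,m).sum()/np.maximum(s,m).sum() for m in R[n]]
        if max(i)>.3:V.append((R[n][int(np.argmax(i))],C[n]))
        else:print('no',n,k,max(i))
    print(k,x0.round(4),*[np.round(z,4) for z in fit(k,x0,V)])
P=[]
for n in C:
    for d in regions_of('mark_1',n):
        P.append((n,round(d['score'],2),ray(np.argwhere(d['region']).mean(0)[::-1],.012,C[n])[:2].round(4)))
print(*P,sep='\n')
print('sail',ray((365,305),.003,C['side']),'post',ray((380,233),.012,C['side']))
for uv in((314,240),(555,325),(655,315),(695,233)): print('look',ray((150+uv[0]/2,140+uv[1]/2),.09,C['top'])[:2])
E
python3 m.py
```

```text
a [ 0.5744 -0.2989] [ 0.5755 -0.2974  0.2905] 0.1339
b [ 0.5669 -0.1431] [ 0.5681 -0.1399  0.2765] 0.1768
c [ 0.4295 -0.3053] [ 0.4295 -0.3044  0.7748] 0.1446
no top d 0.0
d [ 0.4227 -0.1663] [ 0.4225 -0.16    1.391 ] 0.0521
('top', 0.96, array([0.5404, 0.1008]))
('top', 0.9, array([0.5182, 0.2682]))
('top', 0.85, array([0.5058, 0.3523]))
('top', 0.68, array([0.5291, 0.1835]))
('side', 0.82, array([0.5299, 0.1872]))
('side', 0.71, array([0.5053, 0.3532]))
('side', 0.59, array([0.5337, 0.1046]))
('side', 0.53, array([0.5174, 0.2721]))
sail [ 0.48927064 -0.23126165  0.003     ] post [0.55951067 0.0191127  0.012     ]
look [0.33727492 0.01111565]
look [ 0.22348413 -0.28473847]
look [ 0.23155513 -0.4117201 ]
look [ 0.33244026 -0.4688224 ]
```

```bash
cat > go.py <<'E'
# go.py "x,y,z,yaw" ... : per waypoint prints the shares (tx,ty,tz,twist) chained
import sys,numpy as np
from station import get_state
s=get_state();p=np.array(s['eef_pos']);w=s['ee_rot'][2]
for a in sys.argv[1:]:
    x,y,z,yw=map(float,a.split(','))
    c,si=np.cos(w),np.sin(w);d=np.array([x,y,z])-p
    dw=(yw-w+np.pi)%(2*np.pi)-np.pi
    S=np.r_[c*d[0]+si*d[1],si*d[0]-c*d[1],-d[2]]/.25;t=-dw/np.pi
    print(a,S.round(3),round(t,3),'OVER' if abs(S).max()>1 or abs(t)>8*7.16/180 else '')
    p=np.array([x,y,z]);w=yw
E
python3 go.py .4,.4,.23,-.429 .46,.2,.23,-1.1 .46,.0,.23,-1.7 .42,-.16,.25,-1.75
```

```text
.4,.4,.23,-.429 [ 0.79   0.58  -0.014] 0.0 
.46,.2,.23,-1.1 [ 0.551  0.628 -0.   ] 0.214 
.46,.0,.23,-1.7 [ 0.713  0.363 -0.   ] 0.191 
.42,-.16,.25,-1.75 [ 0.655  0.076 -0.08 ] 0.016
```

>>> {"op": "arm_command", "data": {"commands": [{"tx": 0.1, "ty": 0.07}, {"tx": 0.24, "ty": 0.17}, {"tx": 0.38, "ty": 0.28}, {"tx": 0.52, "ty": 0.38}, {"tx": 0.65, "ty": 0.48}, {"tx": 0.75, "ty": 0.55}, {"tx": 0.79, "ty": 0.58}, {"tx": 0.79, "ty": 0.58}], "claw": 0.8}}

```text
invalid input
```

>>> {"op": "arm_command", "data": {"commands": [{"tx": 0.07, "ty": 0.08, "twist": 0.03}, {"tx": 0.16, "ty": 0.18, "twist": 0.06}, {"tx": 0.26, "ty": 0.3, "twist": 0.1}, {"tx": 0.36, "ty": 0.41, "twist": 0.14}, {"tx": 0.45, "ty": 0.52, "twist": 0.17}, {"tx": 0.52, "ty": 0.6, "twist": 0.2}, {"tx": 0.55, "ty": 0.63, "twist": 0.214}, {"tx": 0.55, "ty": 0.63, "twist": 0.214}]}}

```text
invalid input
```

>>> {"op": "arm_command", "data": {"commands": [{"tx": 0.08, "ty": 0.04, "twist": 0.03}, {"tx": 0.2, "ty": 0.1, "twist": 0.06}, {"tx": 0.32, "ty": 0.16, "twist": 0.09}, {"tx": 0.44, "ty": 0.22, "twist": 0.12}, {"tx": 0.56, "ty": 0.28, "twist": 0.15}, {"tx": 0.66, "ty": 0.34, "twist": 0.18}, {"tx": 0.71, "ty": 0.36, "twist": 0.19}, {"tx": 0.71, "ty": 0.36, "twist": 0.19}]}}

```text
invalid input
```

>>> {"op": "arm_command", "data": {"commands": [{"tx": 0.08, "ty": 0.01, "tz": -0.01}, {"tx": 0.2, "ty": 0.02, "tz": -0.02}, {"tx": 0.32, "ty": 0.04, "tz": -0.04}, {"tx": 0.44, "ty": 0.05, "tz": -0.05}, {"tx": 0.55, "ty": 0.06, "tz": -0.06}, {"tx": 0.63, "ty": 0.07, "tz": -0.08, "twist": 0.01}, {"tx": 0.655, "ty": 0.076, "tz": -0.08, "twist": 0.016}, {"tx": 0.655, "ty": 0.076, "tz": -0.08, "twist": 0.016}]}}

```text
invalid input
```

```bash
cat > look.py <<'E'
# look.py name k:x,y ... : fit cowls in the wrist picture
import sys
from h import *
c=calibration('wrist');f=grab_frame('wrist');cv2.imwrite(f'pics/{sys.argv[1]}.png',f[:,:,::-1])
R=[d['region'].astype(np.float32) for d in regions_of('cowl_a','wrist')]
for a in sys.argv[2:]:
    k,r=a.split(':');q=list(map(float,r.split(',')));z0=q[2] if len(q)>2 else .003;x0=q[:2]
    s=sil(k,*x0,.4,c,z0);i=[np.minimum(s,m).sum()/np.maximum(s,m).sum() for m in R]
    m=R[int(np.argmax(i))];print(k,'overlap',round(max(i),2),*[np.round(z,4) for z in fit(k,x0,[(m,c)],z0)])
s=get_state();print(s['t'],s['eef_pos'].round(4),s['ee_rot'].round(3),s['width'],s['q'].round(2))
E
python3 look.py w1 d:.4225,-.16 c:.4295,-.3044 b:.568,-.14
```

```text
Traceback (most recent call last):
  File "look.py", line 9, in <module>
    m=R[int(np.argmax(i))];print(k,'overlap',round(max(i),2),*[np.round(z,4) for z in fit(k,x0,[(m,c)],z0)])
            ~~~~~~~~~^^^
ValueError: attempt to get argmax of an empty sequence
```

View pics/w1.png

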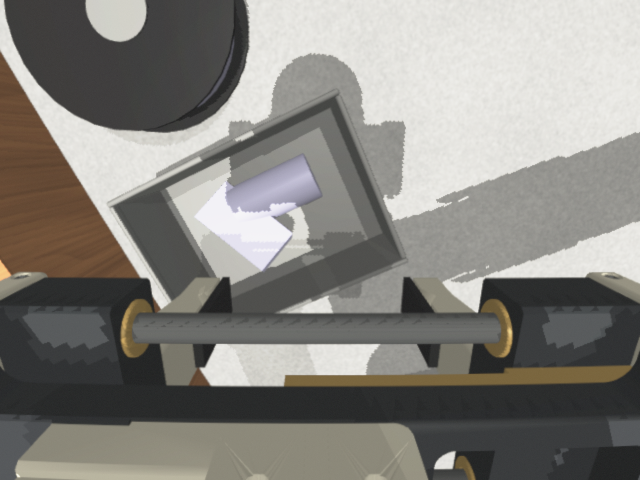

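The wrist picture is still from the start pose: it shows a grey tray at about (260,190) and a spool, but no cowl. The moves were refused, probably because every row needs all four keys.

>>> {"op": "arm_command", "data": {"commands": [{"tx": 0.1, "ty": 0.07, "tz": 0, "twist": 0}, {"tx": 0.24, "ty": 0.17, "tz": 0, "twist": 0}, {"tx": 0.38, "ty": 0.28, "tz": 0, "twist": 0}, {"tx": 0.52, "ty": 0.38, "tz": 0, "twist": 0}, {"tx": 0.65, "ty": 0.48, "tz": 0, "twist": 0}, {"tx": 0.75, "ty": 0.55, "tz": 0, "twist": 0}, {"tx": 0.79, "ty": 0.58, "tz": 0, "twist": 0}, {"tx": 0.79, "ty": 0.58, "tz": 0, "twist": 0}], "claw": 0.8, "grip_force": 20}}

```text
t: 1.97
eef_pos: [0.4012, 0.3974, 0.2272]
ee_rot: [-3.141, -0.0, -0.432]
force: [-0.8, 1.6, -0.3]
width: 0.0702
gripper_force: 0.0
```

>>> {"op": "arm_command", "data": {"commands": [{"tx": 0.07, "ty": 0.08, "tz": 0, "twist": 0.03}, {"tx": 0.16, "ty": 0.18, "tz": 0, "twist": 0.06}, {"tx": 0.26, "ty": 0.3, "tz": 0, "twist": 0.1}, {"tx": 0.36, "ty": 0.41, "tz": 0, "twist": 0.14}, {"tx": 0.45, "ty": 0.52, "tz": 0, "twist": 0.17}, {"tx": 0.52, "ty": 0.6, "tz": 0, "twist": 0.2}, {"tx": 0.55, "ty": 0.63, "tz": 0, "twist": 0.214}, {"tx": 0.55, "ty": 0.63, "tz": 0, "twist": 0.214}]}}

```text
t: 2.63
eef_pos: [0.4601, 0.1985, 0.2268]
ee_rot: [-3.141, 0.0, -1.105]
force: [-0.2, 0.2, 1.0]
width: 0.0699
gripper_force: 0.0
```

>>> {"op": "arm_command", "data": {"commands": [{"tx": 0.08, "ty": 0.04, "tz": 0, "twist": 0.03}, {"tx": 0.2, "ty": 0.1, "tz": 0, "twist": 0.06}, {"tx": 0.32, "ty": 0.16, "tz": 0, "twist": 0.09}, {"tx": 0.44, "ty": 0.22, "tz": 0, "twist": 0.12}, {"tx": 0.56, "ty": 0.28, "tz": 0, "twist": 0.15}, {"tx": 0.66, "ty": 0.34, "tz": 0, "twist": 0.18}, {"tx": 0.71, "ty": 0.36, "tz": 0, "twist": 0.19}, {"tx": 0.71, "ty": 0.36, "tz": 0, "twist": 0.19}]}}

```text
t: 3.3
eef_pos: [0.46, -0.0003, 0.2267]
ee_rot: [-3.141, 0.0, -1.7]
force: [0.5, 0.4, 0.2]
width: 0.0703
gripper_force: 0.0
```

>>> {"op": "arm_command", "data": {"commands": [{"tx": 0.08, "ty": 0.01, "tz": -0.01, "twist": 0}, {"tx": 0.2, "ty": 0.02, "tz": -0.02, "twist": 0}, {"tx": 0.32, "ty": 0.04, "tz": -0.04, "twist": 0}, {"tx": 0.44, "ty": 0.05, "tz": -0.05, "twist": 0}, {"tx": 0.55, "ty": 0.06, "tz": -0.06, "twist": 0}, {"tx": 0.63, "ty": 0.07, "tz": -0.08, "twist": 0.01}, {"tx": 0.655, "ty": 0.076, "tz": -0.08, "twist": 0.016}, {"tx": 0.655, "ty": 0.076, "tz": -0.08, "twist": 0.016}]}}

```text
t: 3.97
eef_pos: [0.4206, -0.1595, 0.2467]
ee_rot: [-3.141, 0.0, -1.749]
force: [-1.1, -0.6, -0.8]
width: 0.0699
gripper_force: 0.0
```

```bash
python3 look.py w2 d:.4225,-.16 c:.4295,-.3044 b:.568,-.14
```

```text
d overlap 0.81 [ 0.4226 -0.1652  1.607 ] 0.0428
c overlap 0.91 [ 0.4296 -0.3049  0.7111] 0.0306
b overlap 0.88 [ 0.5674 -0.1419  0.3623] 0.043
4.0667 [ 0.4207 -0.1585  0.2464] [ 3.142  0.    -1.746] 0.07005439271935959 [ 0.08 -0.04 -0.43 -0.   -1.18 -0.26]
```

View pics/w2.png

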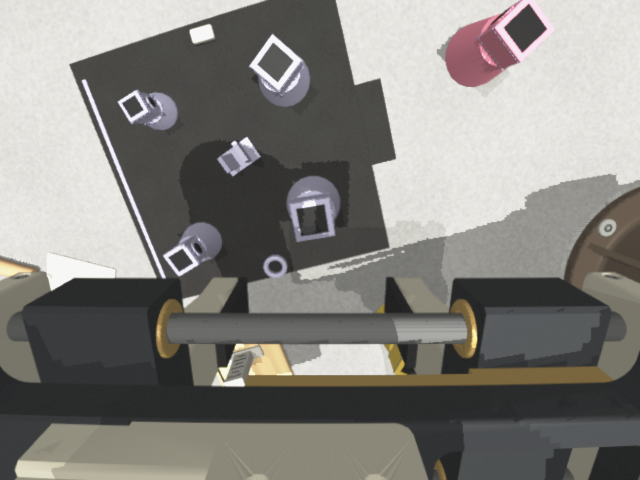

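The wrist view now shows all four cowls: d's neck is at (311,217), c at (277,62), b at (182,260) and a at (134,106). The sail is at (238,156). The fits agree with my first estimates, so I'll grasp d.

```bash
python3 go.py .4225,-.164,.15,-1.57 .4225,-.164,.067,-1.57 .4225,-.164,.067,-1.57 .4225,-.164,.22,-1.57 .47,0,.22,-1.44 .50,.19,.22,-1.44 .5062,.3542,.22,-1.44 .5062,.3542,.0775,-1.44
```

```text
.4225,-.164,.15,-1.57 [ 0.02  -0.011  0.385] -0.056 
.4225,-.164,.067,-1.57 [ 0.    -0.     0.332] -0.0 
.4225,-.164,.067,-1.57 [ 0. -0. -0.] -0.0 
.4225,-.164,.22,-1.57 [ 0.    -0.    -0.612] -0.0 
.47,0,.22,-1.44 [-0.656 -0.191 -0.   ] -0.041 
.50,.19,.22,-1.44 [-0.738 -0.218 -0.   ] -0.0 
.5062,.3542,.22,-1.44 [-0.648 -0.11  -0.   ] -0.0 
.5062,.3542,.0775,-1.44 [ 0.   -0.    0.57] -0.0
```

>>> {"op": "arm_command", "data": {"commands": [{"tx": 0.02, "ty": -0.01, "tz": 0.04, "twist": -0.03}, {"tx": 0.02, "ty": -0.01, "tz": 0.15, "twist": -0.056}, {"tx": 0.02, "ty": -0.01, "tz": 0.27, "twist": -0.056}, {"tx": 0.02, "ty": -0.01, "tz": 0.39, "twist": -0.056}, {"tx": 0.02, "ty": -0.01, "tz": 0.52, "twist": -0.056}, {"tx": 0.02, "ty": -0.01, "tz": 0.63, "twist": -0.056}, {"tx": 0.02, "ty": -0.01, "tz": 0.7, "twist": -0.056}, {"tx": 0.02, "ty": -0.01, "tz": 0.717, "twist": -0.056}]}}

```text
t: 4.73
eef_pos: [0.42, -0.1635, 0.0643]
ee_rot: [3.136, 0.0, -1.57]
force: [-0.6, -0.1, -0.0]
width: 0.0701
gripper_force: 0.0
```

>>> {"op": "arm_command", "data": {"commands": [{"tx": 0, "ty": 0, "tz": 0, "twist": 0}, {"tx": 0, "ty": 0, "tz": 0, "twist": 0}, {"tx": 0, "ty": 0, "tz": 0, "twist": 0}, {"tx": 0, "ty": 0, "tz": 0, "twist": 0}, {"tx": 0, "ty": 0, "tz": 0, "twist": 0}, {"tx": 0, "ty": 0, "tz": 0, "twist": 0}, {"tx": 0, "ty": 0, "tz": 0, "twist": 0}, {"tx": 0, "ty": 0, "tz": 0, "twist": 0}], "claw": 0, "grip_force": 20}}

```text
t: 5.4
eef_pos: [0.4224, -0.165, 0.068]
ee_rot: [-3.14, -0.0, -1.572]
force: [1.1, 0.5, 4.9]
width: 0.037
gripper_force: 19.9
```

>>> {"op": "arm_command", "data": {"commands": [{"tx": 0, "ty": 0, "tz": -0.03, "twist": 0}, {"tx": 0, "ty": 0, "tz": -0.1, "twist": 0}, {"tx": 0, "ty": 0, "tz": -0.2, "twist": 0}, {"tx": 0, "ty": 0, "tz": -0.32, "twist": 0}, {"tx": 0, "ty": 0, "tz": -0.44, "twist": 0}, {"tx": 0, "ty": 0, "tz": -0.54, "twist": 0}, {"tx": 0, "ty": 0, "tz": -0.6, "twist": 0}, {"tx": 0, "ty": 0, "tz": -0.61, "twist": 0}]}}

```text
t: 6.07
eef_pos: [0.4227, -0.1651, 0.2232]
ee_rot: [-3.137, -0.0, -1.572]
force: [0.8, -0.3, -0.5]
width: 0.0368
gripper_force: 19.9
```

>>> {"op": "arm_command", "data": {"commands": [{"tx": -0.05, "ty": -0.015, "tz": 0, "twist": -0.01}, {"tx": -0.14, "ty": -0.04, "tz": 0, "twist": -0.02}, {"tx": -0.24, "ty": -0.07, "tz": 0, "twist": -0.03}, {"tx": -0.35, "ty": -0.1, "tz": 0, "twist": -0.04}, {"tx": -0.46, "ty": -0.135, "tz": 0, "twist": -0.04}, {"tx": -0.56, "ty": -0.165, "tz": 0, "twist": -0.04}, {"tx": -0.63, "ty": -0.185, "tz": 0, "twist": -0.04}, {"tx": -0.656, "ty": -0.19, "tz": 0, "twist": -0.04}]}}

```text
t: 6.73
eef_pos: [0.4693, 0.0008, 0.219]
ee_rot: [3.14, 0.0, -1.445]
force: [-0.6, 0.2, -1.3]
width: 0.0367
gripper_force: 19.9
```

>>> {"op": "arm_command", "data": {"commands": [{"tx": -0.05, "ty": -0.015, "tz": 0, "twist": 0}, {"tx": -0.15, "ty": -0.045, "tz": 0, "twist": 0}, {"tx": -0.27, "ty": -0.08, "tz": 0, "twist": 0}, {"tx": -0.4, "ty": -0.12, "tz": 0, "twist": 0}, {"tx": -0.53, "ty": -0.155, "tz": 0, "twist": 0}, {"tx": -0.64, "ty": -0.19, "tz": 0, "twist": 0}, {"tx": -0.71, "ty": -0.21, "tz": 0, "twist": 0}, {"tx": -0.738, "ty": -0.218, "tz": 0, "twist": 0}]}}

```text
t: 7.4
eef_pos: [0.5005, 0.1904, 0.2189]
ee_rot: [3.14, -0.001, -1.445]
force: [1.1, -0.6, -1.9]
width: 0.0369
gripper_force: 19.9
```

```bash
cat > marks.py <<'E'
import sys
from h import *
c=calibration('wrist');f=grab_frame('wrist');cv2.imwrite(f'pics/{sys.argv[1]}.png',f[:,:,::-1])
for d in regions_of('mark_1','wrist'):
    r=d['rect'];print(round(d['score'],2),np.round(r),ray(np.argwhere(d['region']).mean(0)[::-1],.012,c)[:2].round(4))
E
python3 marks.py w3; python3 go.py .5062,.3542,.22,-1.44 .5062,.3542,.0775,-1.44
```

```text
0.94 [255. 172. 324. 233.] [0.5322 0.1774]
0.82 [253.  85. 323. 159.] [0.5401 0.0996]
0.63 [288. 362. 306. 364.] [0.4982 0.3841]
0.42 [263. 261. 272. 280.] [0.5474 0.2652]
.5062,.3542,.22,-1.44 [-0.652 -0.106 -0.004] -0.002 
.5062,.3542,.0775,-1.44 [ 0.   -0.    0.57] -0.0
```

>>> {"op": "arm_command", "data": {"commands": [{"tx": -0.05, "ty": -0.01, "tz": 0, "twist": 0}, {"tx": -0.14, "ty": -0.025, "tz": 0, "twist": 0}, {"tx": -0.25, "ty": -0.04, "tz": 0, "twist": 0}, {"tx": -0.36, "ty": -0.06, "tz": 0, "twist": 0}, {"tx": -0.47, "ty": -0.08, "tz": 0, "twist": 0}, {"tx": -0.57, "ty": -0.095, "tz": 0, "twist": 0}, {"tx": -0.63, "ty": -0.105, "tz": 0, "twist": 0}, {"tx": -0.652, "ty": -0.106, "tz": 0, "twist": 0}]}}

```text
t: 8.17
eef_pos: [0.5068, 0.3549, 0.2194]
ee_rot: [3.141, -0.0, -1.446]
force: [-0.1, 0.4, -0.8]
width: 0.037
gripper_force: 19.9
```

>>> {"op": "arm_command", "data": {"commands": [{"tx": 0, "ty": 0, "tz": 0.05, "twist": 0}, {"tx": 0, "ty": 0, "tz": 0.15, "twist": 0}, {"tx": 0, "ty": 0, "tz": 0.27, "twist": 0}, {"tx": 0, "ty": 0, "tz": 0.38, "twist": 0}, {"tx": 0, "ty": 0, "tz": 0.46, "twist": 0}, {"tx": 0, "ty": 0, "tz": 0.52, "twist": 0}, {"tx": 0, "ty": 0, "tz": 0.55, "twist": 0}, {"tx": 0, "ty": 0, "tz": 0.56, "twist": 0}]}}

```text
t: 8.83
eef_pos: [0.5063, 0.3522, 0.0786]
ee_rot: [3.14, -0.002, -1.448]
force: [-0.0, 0.4, -0.8]
width: 0.0369
gripper_force: 19.9
```

```bash
python3 -c "
from station import *
s=get_state();print(s['t'],s['eef_pos'].round(4),s['force'].round(1),s['width'])"
```

```text
8.8333 [0.5063 0.3522 0.0786] [-0.   0.4 -0.8] 0.03692833050135031
```

>>> {"op": "arm_command", "data": {"commands": [{"tx": 0, "ty": 0, "tz": 0.002, "twist": 0}, {"tx": 0, "ty": 0, "tz": 0.004, "twist": 0}, {"tx": 0, "ty": 0, "tz": 0.006, "twist": 0}, {"tx": 0, "ty": 0, "tz": 0.006, "twist": 0}, {"tx": 0, "ty": 0, "tz": 0.006, "twist": 0}, {"tx": 0, "ty": 0, "tz": 0.006, "twist": 0}, {"tx": 0, "ty": 0, "tz": 0.006, "twist": 0}, {"tx": 0, "ty": 0, "tz": 0.006, "twist": 0}]}}

```text
t: 9.5
eef_pos: [0.5067, 0.3539, 0.0785]
ee_rot: [-3.141, 0.0, -1.447]
force: [0.6, -0.2, -1.3]
width: 0.0366
gripper_force: 19.9
```

>>> {"op": "arm_command", "data": {"commands": [{"tx": 0, "ty": 0, "tz": 0, "twist": 0}, {"tx": 0, "ty": 0, "tz": 0, "twist": 0}, {"tx": 0, "ty": 0, "tz": 0, "twist": 0}, {"tx": 0, "ty": 0, "tz": 0, "twist": 0}, {"tx": 0, "ty": 0, "tz": 0, "twist": 0}, {"tx": 0, "ty": 0, "tz": 0, "twist": 0}, {"tx": 0, "ty": 0, "tz": 0, "twist": 0}, {"tx": 0, "ty": 0, "tz": 0, "twist": 0}], "claw": 0.75}}

```text
t: 10.17
eef_pos: [0.5067, 0.3538, 0.0783]
ee_rot: [-3.142, 0.0, -1.447]
force: [0.4, 0.2, 0.3]
width: 0.0658
gripper_force: 0.0
```

```bash
python3 go.py .5062,.3542,.22,-1.44 .49,.15,.22,-1.5 .46,-.05,.22,-1.9 .43,-.25,.22,-2.35 .4295,-.3047,.22,-2.35
```

```text
.5062,.3542,.22,-1.44 [-0.002  0.002 -0.567] -0.002 
.49,.15,.22,-1.5 [ 0.801  0.171 -0.   ] 0.019 
.46,-.05,.22,-1.9 [ 0.79   0.176 -0.   ] 0.127 
.43,-.25,.22,-2.35 [ 0.796 -0.145 -0.   ] 0.143 
.4295,-.3047,.22,-2.35 [ 0.157 -0.152 -0.   ] -0.0
```

>>> {"op": "arm_command", "data": {"commands": [{"tx": 0, "ty": 0, "tz": -0.03, "twist": 0}, {"tx": 0, "ty": 0, "tz": -0.1, "twist": 0}, {"tx": 0, "ty": 0, "tz": -0.2, "twist": 0}, {"tx": 0, "ty": 0, "tz": -0.32, "twist": 0}, {"tx": 0, "ty": 0, "tz": -0.44, "twist": 0}, {"tx": 0, "ty": 0, "tz": -0.53, "twist": 0}, {"tx": 0, "ty": 0, "tz": -0.57, "twist": 0}, {"tx": 0, "ty": 0, "tz": -0.57, "twist": 0}]}}

```text
t: 10.83
eef_pos: [0.5078, 0.3548, 0.2246]
ee_rot: [-3.137, 0.004, -1.446]
force: [0.9, 0.7, 0.1]
width: 0.0658
gripper_force: 0.0
```

>>> {"op": "arm_command", "data": {"commands": [{"tx": 0.06, "ty": 0.01, "tz": 0, "twist": 0}, {"tx": 0.18, "ty": 0.04, "tz": 0, "twist": 0}, {"tx": 0.32, "ty": 0.07, "tz": 0, "twist": 0.01}, {"tx": 0.46, "ty": 0.1, "tz": 0, "twist": 0.01}, {"tx": 0.6, "ty": 0.13, "tz": 0, "twist": 0.02}, {"tx": 0.71, "ty": 0.15, "tz": 0, "twist": 0.02}, {"tx": 0.78, "ty": 0.165, "tz": 0, "twist": 0.02}, {"tx": 0.8, "ty": 0.17, "tz": 0, "twist": 0.02}]}}

```text
t: 11.5
eef_pos: [0.4878, 0.1468, 0.2198]
ee_rot: [3.14, -0.001, -1.512]
force: [0.2, -0.2, 1.2]
width: 0.0656
gripper_force: 0.0
```

>>> {"op": "arm_command", "data": {"commands": [{"tx": 0.06, "ty": 0.01, "tz": 0, "twist": 0.01}, {"tx": 0.18, "ty": 0.04, "tz": 0, "twist": 0.03}, {"tx": 0.32, "ty": 0.07, "tz": 0, "twist": 0.05}, {"tx": 0.46, "ty": 0.1, "tz": 0, "twist": 0.07}, {"tx": 0.6, "ty": 0.13, "tz": 0, "twist": 0.09}, {"tx": 0.71, "ty": 0.16, "tz": 0, "twist": 0.11}, {"tx": 0.77, "ty": 0.17, "tz": 0, "twist": 0.12}, {"tx": 0.79, "ty": 0.176, "tz": 0, "twist": 0.127}]}}

```text
t: 12.17
eef_pos: [0.4564, -0.0517, 0.2202]
ee_rot: [3.14, -0.001, -1.913]
force: [-0.7, 0.0, 0.6]
width: 0.0656
gripper_force: 0.0
```

```bash
python3 go.py .43,-.25,.22,-2.38 .4295,-.3047,.14,-2.38 .4295,-.3047,.055,-2.38
```

```text
.43,-.25,.22,-2.38 [ 0.783 -0.167  0.001] 0.149 
.4295,-.3047,.14,-2.38 [ 0.152 -0.157  0.32 ] -0.0 
.4295,-.3047,.055,-2.38 [-0.    0.    0.34] -0.0
```

>>> {"op": "arm_command", "data": {"commands": [{"tx": 0.06, "ty": -0.01, "tz": 0, "twist": 0.01}, {"tx": 0.18, "ty": -0.04, "tz": 0, "twist": 0.03}, {"tx": 0.32, "ty": -0.07, "tz": 0, "twist": 0.06}, {"tx": 0.46, "ty": -0.1, "tz": 0, "twist": 0.09}, {"tx": 0.6, "ty": -0.13, "tz": 0, "twist": 0.11}, {"tx": 0.7, "ty": -0.15, "tz": 0, "twist": 0.13}, {"tx": 0.77, "ty": -0.165, "tz": 0, "twist": 0.145}, {"tx": 0.783, "ty": -0.167, "tz": 0, "twist": 0.149}]}}

```text
t: 12.83
eef_pos: [0.4316, -0.25, 0.2199]
ee_rot: [3.14, -0.001, -2.382]
force: [0.4, 0.2, -0.8]
width: 0.066
gripper_force: 0.0
```

>>> {"op": "arm_command", "data": {"commands": [{"tx": 0.03, "ty": -0.03, "tz": 0.03, "twist": 0}, {"tx": 0.08, "ty": -0.08, "tz": 0.1, "twist": 0}, {"tx": 0.12, "ty": -0.125, "tz": 0.2, "twist": 0}, {"tx": 0.145, "ty": -0.15, "tz": 0.26, "twist": 0}, {"tx": 0.152, "ty": -0.157, "tz": 0.3, "twist": 0}, {"tx": 0.152, "ty": -0.157, "tz": 0.32, "twist": 0}, {"tx": 0.152, "ty": -0.157, "tz": 0.32, "twist": 0}, {"tx": 0.152, "ty": -0.157, "tz": 0.32, "twist": 0}]}}

```text
t: 13.5
eef_pos: [0.4323, -0.3023, 0.1412]
ee_rot: [-3.141, 0.0, -2.375]
force: [0.1, 0.0, 0.5]
width: 0.0659
gripper_force: 0.0
```

```bash
python3 look.py w4 c:.4295,-.3044 a:.5755,-.2974; python3 go.py .4295,-.3047,.055,-2.38
```

```text
c overlap 0.91 [ 0.4295 -0.3049  0.7021] 0.0367
a overlap 0.0 [ 0.5755 -0.2974  0.    ] 1.0
13.6 [ 0.4326 -0.3025  0.1419] [-3.140e+00  1.000e-03 -2.375e+00] 0.0654191891753526 [-0.24  0.19 -0.43  0.   -0.95 -0.57]
.4295,-.3047,.055,-2.38 [0.015 0.002 0.348] 0.001
```

>>> {"op": "arm_command", "data": {"commands": [{"tx": 0.015, "ty": 0, "tz": 0.03, "twist": 0.01}, {"tx": 0.015, "ty": 0, "tz": 0.08, "twist": 0.018}, {"tx": 0.015, "ty": 0, "tz": 0.14, "twist": 0.018}, {"tx": 0.015, "ty": 0, "tz": 0.2, "twist": 0.018}, {"tx": 0.015, "ty": 0, "tz": 0.27, "twist": 0.018}, {"tx": 0.015, "ty": 0, "tz": 0.32, "twist": 0.018}, {"tx": 0.015, "ty": 0, "tz": 0.345, "twist": 0.018}, {"tx": 0.015, "ty": 0, "tz": 0.348, "twist": 0.018}]}}

```text
t: 14.27
eef_pos: [0.4283, -0.3052, 0.0528]
ee_rot: [3.14, -0.001, -2.434]
force: [-0.3, 0.2, -0.5]
width: 0.0656
gripper_force: 0.0
```

>>> {"op": "arm_command", "data": {"commands": [{"tx": 0, "ty": 0, "tz": 0, "twist": 0}, {"tx": 0, "ty": 0, "tz": 0, "twist": 0}, {"tx": 0, "ty": 0, "tz": 0, "twist": 0}, {"tx": 0, "ty": 0, "tz": 0, "twist": 0}, {"tx": 0, "ty": 0, "tz": 0, "twist": 0}, {"tx": 0, "ty": 0, "tz": 0, "twist": 0}, {"tx": 0, "ty": 0, "tz": 0, "twist": 0}, {"tx": 0, "ty": 0, "tz": 0, "twist": 0}], "claw": 0}}

```text
t: 14.93
eef_pos: [0.4293, -0.3056, 0.0542]
ee_rot: [-3.141, 0.0, -2.433]
force: [-0.7, 0.5, 3.8]
width: 0.0317
gripper_force: 20.0
```

```bash
python3 go.py .4295,-.3047,.22,-2.44 .45,-.13,.22,-2.2 .48,.05,.22,-1.8 .5173,.2699,.22,-1.44 .5173,.2699,.064,-1.44
```

```text
.4295,-.3047,.22,-2.44 [-0.003  0.002 -0.663] 0.002 
.45,-.13,.22,-2.2 [-0.514  0.481 -0.   ] -0.076 
.48,.05,.22,-1.8 [-0.653  0.327 -0.   ] -0.127 
.5173,.2699,.22,-1.44 [-0.89   0.055 -0.   ] -0.115 
.5173,.2699,.064,-1.44 [ 0.    -0.     0.624] -0.0
```

>>> {"op": "arm_command", "data": {"commands": [{"tx": 0, "ty": 0, "tz": -0.03, "twist": 0}, {"tx": 0, "ty": 0, "tz": -0.1, "twist": 0}, {"tx": 0, "ty": 0, "tz": -0.21, "twist": 0}, {"tx": 0, "ty": 0, "tz": -0.34, "twist": 0}, {"tx": 0, "ty": 0, "tz": -0.47, "twist": 0}, {"tx": 0, "ty": 0, "tz": -0.58, "twist": 0}, {"tx": 0, "ty": 0, "tz": -0.65, "twist": 0}, {"tx": 0, "ty": 0, "tz": -0.665, "twist": 0}]}}

```text
t: 15.6
eef_pos: [0.4304, -0.3062, 0.2244]
ee_rot: [-3.136, 0.003, -2.433]
force: [0.6, 0.2, -0.1]
width: 0.032
gripper_force: 20.0
```

>>> {"op": "arm_command", "data": {"commands": [{"tx": -0.04, "ty": 0.04, "tz": 0, "twist": -0.005}, {"tx": -0.12, "ty": 0.11, "tz": 0, "twist": -0.02}, {"tx": -0.2, "ty": 0.19, "tz": 0, "twist": -0.03}, {"tx": -0.29, "ty": 0.27, "tz": 0, "twist": -0.04}, {"tx": -0.37, "ty": 0.35, "tz": 0, "twist": -0.055}, {"tx": -0.45, "ty": 0.42, "tz": 0, "twist": -0.065}, {"tx": -0.5, "ty": 0.47, "tz": 0, "twist": -0.075}, {"tx": -0.514, "ty": 0.481, "tz": 0, "twist": -0.076}]}}

```text
t: 16.27
eef_pos: [0.448, -0.1284, 0.2198]
ee_rot: [3.141, 0.0, -2.191]
force: [1.0, 0.4, -0.9]
width: 0.032
gripper_force: 20.0
```

>>> {"op": "arm_command", "data": {"commands": [{"tx": -0.05, "ty": 0.025, "tz": 0, "twist": -0.01}, {"tx": -0.14, "ty": 0.07, "tz": 0, "twist": -0.03}, {"tx": -0.25, "ty": 0.125, "tz": 0, "twist": -0.05}, {"tx": -0.36, "ty": 0.18, "tz": 0, "twist": -0.07}, {"tx": -0.47, "ty": 0.235, "tz": 0, "twist": -0.09}, {"tx": -0.57, "ty": 0.285, "tz": 0, "twist": -0.11}, {"tx": -0.63, "ty": 0.315, "tz": 0, "twist": -0.12}, {"tx": -0.653, "ty": 0.327, "tz": 0, "twist": -0.127}]}}

```text
t: 16.93
eef_pos: [0.4775, 0.0514, 0.2196]
ee_rot: [3.141, -0.0, -1.792]
force: [0.2, -0.2, 0.3]
width: 0.0322
gripper_force: 20.0
```

```bash
python3 go.py .5173,.2699,.22,-1.44 .5173,.2699,.064,-1.44
```

```text
.5173,.2699,.22,-1.44 [-0.888  0.037 -0.002] -0.112 
.5173,.2699,.064,-1.44 [ 0.    -0.     0.624] -0.0
```

>>> {"op": "arm_command", "data": {"commands": [{"tx": -0.06, "ty": 0.003, "tz": 0, "twist": -0.01}, {"tx": -0.18, "ty": 0.008, "tz": 0, "twist": -0.025}, {"tx": -0.32, "ty": 0.014, "tz": 0, "twist": -0.04}, {"tx": -0.48, "ty": 0.02, "tz": 0, "twist": -0.06}, {"tx": -0.64, "ty": 0.027, "tz": 0, "twist": -0.08}, {"tx": -0.77, "ty": 0.032, "tz": 0, "twist": -0.1}, {"tx": -0.86, "ty": 0.036, "tz": 0, "twist": -0.11}, {"tx": -0.888, "ty": 0.037, "tz": 0, "twist": -0.112}]}}

```text
t: 17.6
eef_pos: [0.5183, 0.2703, 0.219]
ee_rot: [3.141, -0.001, -1.441]
force: [0.9, -0.3, -0.8]
width: 0.0321
gripper_force: 20.0
```

>>> {"op": "arm_command", "data": {"commands": [{"tx": 0, "ty": 0, "tz": 0.05, "twist": 0}, {"tx": 0, "ty": 0, "tz": 0.15, "twist": 0}, {"tx": 0, "ty": 0, "tz": 0.28, "twist": 0}, {"tx": 0, "ty": 0, "tz": 0.4, "twist": 0}, {"tx": 0, "ty": 0, "tz": 0.5, "twist": 0}, {"tx": 0, "ty": 0, "tz": 0.58, "twist": 0}, {"tx": 0, "ty": 0, "tz": 0.61, "twist": 0}, {"tx": 0, "ty": 0, "tz": 0.615, "twist": 0}]}}

```text
t: 18.27
eef_pos: [0.517, 0.2663, 0.0644]
ee_rot: [3.138, -0.002, -1.445]
force: [0.0, 0.3, 0.6]
width: 0.0321
gripper_force: 20.0
```

>>> {"op": "arm_command", "data": {"commands": [{"tx": 0, "ty": 0, "tz": 0.002, "twist": 0}, {"tx": 0, "ty": 0, "tz": 0.004, "twist": 0}, {"tx": 0, "ty": 0, "tz": 0.006, "twist": 0}, {"tx": 0, "ty": 0, "tz": 0.006, "twist": 0}, {"tx": 0, "ty": 0, "tz": 0.006, "twist": 0}, {"tx": 0, "ty": 0, "tz": 0.006, "twist": 0}, {"tx": 0, "ty": 0, "tz": 0.006, "twist": 0}, {"tx": 0, "ty": 0, "tz": 0.006, "twist": 0}]}}

```text
t: 18.93
eef_pos: [0.5178, 0.2683, 0.065]
ee_rot: [-3.141, 0.0, -1.443]
force: [-0.4, -0.4, -0.4]
width: 0.0318
gripper_force: 20.0
```

>>> {"op": "arm_command", "data": {"commands": [{"tx": 0, "ty": 0, "tz": 0.004, "twist": 0}, {"tx": 0, "ty": 0, "tz": 0.004, "twist": 0}, {"tx": 0, "ty": 0, "tz": 0.004, "twist": 0}, {"tx": 0, "ty": 0, "tz": 0.004, "twist": 0}, {"tx": 0, "ty": 0, "tz": 0.004, "twist": 0}, {"tx": 0, "ty": 0, "tz": 0.004, "twist": 0}, {"tx": 0, "ty": 0, "tz": 0.004, "twist": 0}, {"tx": 0, "ty": 0, "tz": 0.004, "twist": 0}], "claw": 0.7}}

```text
t: 19.6
eef_pos: [0.5178, 0.2682, 0.0638]
ee_rot: [-3.142, 0.0, -1.444]
force: [0.3, -0.2, 0.4]
width: 0.0613
gripper_force: 0.0
```

>>> {"op": "arm_command", "data": {"commands": [{"tx": 0, "ty": 0, "tz": -0.03, "twist": 0}, {"tx": 0, "ty": 0, "tz": -0.1, "twist": 0}, {"tx": 0, "ty": 0, "tz": -0.21, "twist": 0}, {"tx": 0, "ty": 0, "tz": -0.34, "twist": 0}, {"tx": 0, "ty": 0, "tz": -0.47, "twist": 0}, {"tx": 0, "ty": 0, "tz": -0.58, "twist": 0}, {"tx": 0, "ty": 0, "tz": -0.62, "twist": 0}, {"tx": 0, "ty": 0, "tz": -0.62, "twist": 0}]}}

```text
t: 20.27
eef_pos: [0.5191, 0.2692, 0.2229]
ee_rot: [-3.136, 0.003, -1.443]
force: [0.7, 0.5, 0.6]
width: 0.0614
gripper_force: 0.0
```

```bash
python3 go.py .54,.06,.22,-1.3 .568,-.14,.16,-1.23 .568,-.14,.043,-1.23
```

```text
.54,.06,.22,-1.3 [0.84  0.024 0.012] -0.046 
.568,-.14,.16,-1.23 [0.801 0.106 0.24 ] -0.022 
.568,-.14,.043,-1.23 [ 0.    -0.     0.468] -0.0
```

>>> {"op": "arm_command", "data": {"commands": [{"tx": 0.06, "ty": 0, "tz": 0, "twist": 0}, {"tx": 0.18, "ty": 0.005, "tz": 0, "twist": -0.01}, {"tx": 0.32, "ty": 0.01, "tz": 0, "twist": -0.02}, {"tx": 0.47, "ty": 0.015, "tz": 0, "twist": -0.03}, {"tx": 0.62, "ty": 0.02, "tz": 0, "twist": -0.04}, {"tx": 0.74, "ty": 0.024, "tz": 0, "twist": -0.046}, {"tx": 0.82, "ty": 0.024, "tz": 0, "twist": -0.046}, {"tx": 0.84, "ty": 0.024, "tz": 0.01, "twist": -0.046}]}}

```text
t: 20.93
eef_pos: [0.5377, 0.0558, 0.2154]
ee_rot: [3.14, -0.0, -1.302]
force: [0.8, -0.1, 0.1]
width: 0.061
gripper_force: 0.0
```

>>> {"op": "arm_command", "data": {"commands": [{"tx": 0.06, "ty": 0.01, "tz": 0.02, "twist": 0}, {"tx": 0.18, "ty": 0.02, "tz": 0.05, "twist": -0.01}, {"tx": 0.32, "ty": 0.04, "tz": 0.09, "twist": -0.02}, {"tx": 0.47, "ty": 0.06, "tz": 0.14, "twist": -0.022}, {"tx": 0.61, "ty": 0.08, "tz": 0.18, "twist": -0.022}, {"tx": 0.73, "ty": 0.095, "tz": 0.22, "twist": -0.022}, {"tx": 0.79, "ty": 0.104, "tz": 0.24, "twist": -0.022}, {"tx": 0.8, "ty": 0.106, "tz": 0.24, "twist": -0.022}]}}

```text
t: 21.6
eef_pos: [0.5649, -0.143, 0.1533]
ee_rot: [3.137, 0.002, -1.233]
force: [-0.4, 1.1, -0.5]
width: 0.0616
gripper_force: 0.0
```

```bash
python3 look.py w5 b:.5678,-.141 a:.5755,-.2974; python3 go.py .5678,-.1412,.043,-1.23
```

```text
b overlap 0.9 [ 0.5668 -0.1423  0.3499] 0.0465
a overlap 0.0 [ 0.5755 -0.2974  0.    ] 1.0
21.7 [ 0.5658 -0.1412  0.155 ] [ 3.139e+00  1.000e-03 -1.232e+00] 0.061516311209704605 [ 0.09  0.27 -0.29 -0.   -1.01  0.25]
.5678,-.1412,.043,-1.23 [ 0.003 -0.007  0.448] -0.001
```

>>> {"op": "arm_command", "data": {"commands": [{"tx": 0.003, "ty": -0.005, "tz": 0.03, "twist": 0}, {"tx": 0.003, "ty": -0.005, "tz": 0.1, "twist": 0}, {"tx": 0.003, "ty": -0.005, "tz": 0.18, "twist": 0}, {"tx": 0.003, "ty": -0.005, "tz": 0.27, "twist": 0}, {"tx": 0.003, "ty": -0.005, "tz": 0.35, "twist": 0}, {"tx": 0.003, "ty": -0.005, "tz": 0.41, "twist": 0}, {"tx": 0.003, "ty": -0.005, "tz": 0.44, "twist": 0}, {"tx": 0.003, "ty": -0.005, "tz": 0.445, "twist": 0}]}}

```text
t: 22.37
eef_pos: [0.5672, -0.1398, 0.0435]
ee_rot: [3.139, 0.001, -1.229]
force: [0.1, -0.1, 0.4]
width: 0.0611
gripper_force: 0.0
```

>>> {"op": "arm_command", "data": {"commands": [{"tx": 0, "ty": 0, "tz": 0, "twist": 0}, {"tx": 0, "ty": 0, "tz": 0, "twist": 0}, {"tx": 0, "ty": 0, "tz": 0, "twist": 0}, {"tx": 0, "ty": 0, "tz": 0, "twist": 0}, {"tx": 0, "ty": 0, "tz": 0, "twist": 0}, {"tx": 0, "ty": 0, "tz": 0, "twist": 0}, {"tx": 0, "ty": 0, "tz": 0, "twist": 0}, {"tx": 0, "ty": 0, "tz": 0, "twist": 0}], "claw": 0}}

```text
t: 23.03
eef_pos: [0.5682, -0.141, 0.0455]
ee_rot: [-3.141, -0.0, -1.23]
force: [-1.8, 1.4, 4.1]
width: 0.0269
gripper_force: 20.0
```

```bash
python3 go.py .5678,-.1412,.2,-1.23 .54,.03,.2,-1.35 .5283,.1857,.2,-1.44 .5283,.1857,.053,-1.44
```

```text
.5678,-.1412,.2,-1.23 [ 0.     0.002 -0.618] 0.0 
.54,.03,.2,-1.35 [-0.683 -0.124 -0.   ] 0.038 
.5283,.1857,.2,-1.44 [-0.618 -0.091 -0.   ] 0.029 
.5283,.1857,.053,-1.44 [ 0.    -0.     0.588] -0.0
```

>>> {"op": "arm_command", "data": {"commands": [{"tx": 0, "ty": 0, "tz": -0.03, "twist": 0}, {"tx": 0, "ty": 0, "tz": -0.1, "twist": 0}, {"tx": 0, "ty": 0, "tz": -0.21, "twist": 0}, {"tx": 0, "ty": 0, "tz": -0.33, "twist": 0}, {"tx": 0, "ty": 0, "tz": -0.45, "twist": 0}, {"tx": 0, "ty": 0, "tz": -0.55, "twist": 0}, {"tx": 0, "ty": 0, "tz": -0.61, "twist": 0}, {"tx": 0, "ty": 0, "tz": -0.62, "twist": 0}]}}

```text
t: 23.7
eef_pos: [0.5697, -0.1411, 0.2042]
ee_rot: [-3.136, -0.002, -1.23]
force: [1.1, -1.0, -0.8]
width: 0.0273
gripper_force: 20.0
```

>>> {"op": "arm_command", "data": {"commands": [{"tx": -0.05, "ty": -0.01, "tz": 0, "twist": 0}, {"tx": -0.15, "ty": -0.03, "tz": 0, "twist": 0.01}, {"tx": -0.26, "ty": -0.05, "tz": 0, "twist": 0.02}, {"tx": -0.38, "ty": -0.07, "tz": 0, "twist": 0.025}, {"tx": -0.5, "ty": -0.09, "tz": 0, "twist": 0.03}, {"tx": -0.6, "ty": -0.11, "tz": 0, "twist": 0.035}, {"tx": -0.66, "ty": -0.12, "tz": 0, "twist": 0.038}, {"tx": -0.683, "ty": -0.124, "tz": 0, "twist": 0.038}]}}

```text
t: 24.37
eef_pos: [0.5389, 0.0326, 0.1988]
ee_rot: [3.14, 0.0, -1.348]
force: [0.6, -0.1, -0.9]
width: 0.0271
gripper_force: 20.0
```

```bash
python3 go.py .5283,.1857,.2,-1.44 .5283,.1857,.055,-1.44
```

```text
.5283,.1857,.2,-1.44 [-0.606 -0.094 -0.005] 0.029 
.5283,.1857,.055,-1.44 [ 0.   -0.    0.58] -0.0
```

>>> {"op": "arm_command", "data": {"commands": [{"tx": -0.05, "ty": -0.01, "tz": 0, "twist": 0}, {"tx": -0.14, "ty": -0.02, "tz": 0, "twist": 0.01}, {"tx": -0.24, "ty": -0.04, "tz": 0, "twist": 0.02}, {"tx": -0.35, "ty": -0.055, "tz": 0, "twist": 0.025}, {"tx": -0.45, "ty": -0.07, "tz": 0, "twist": 0.029}, {"tx": -0.54, "ty": -0.085, "tz": 0, "twist": 0.029}, {"tx": -0.6, "ty": -0.093, "tz": 0, "twist": 0.029}, {"tx": -0.61, "ty": -0.094, "tz": 0, "twist": 0.029}]}}

```text
t: 25.03
eef_pos: [0.5294, 0.1863, 0.1993]
ee_rot: [3.141, -0.0, -1.439]
force: [-0.2, 0.3, -0.7]
width: 0.0271
gripper_force: 20.0
```

>>> {"op": "arm_command", "data": {"commands": [{"tx": 0, "ty": 0, "tz": 0.05, "twist": 0}, {"tx": 0, "ty": 0, "tz": 0.15, "twist": 0}, {"tx": 0, "ty": 0, "tz": 0.27, "twist": 0}, {"tx": 0, "ty": 0, "tz": 0.38, "twist": 0}, {"tx": 0, "ty": 0, "tz": 0.48, "twist": 0}, {"tx": 0, "ty": 0, "tz": 0.54, "twist": 0}, {"tx": 0, "ty": 0, "tz": 0.57, "twist": 0}, {"tx": 0, "ty": 0, "tz": 0.575, "twist": 0}]}}

```text
t: 25.7
eef_pos: [0.5289, 0.1831, 0.0549]
ee_rot: [3.139, -0.002, -1.441]
force: [0.0, 0.3, -1.0]
width: 0.0267
gripper_force: 20.0
```

>>> {"op": "arm_command", "data": {"commands": [{"tx": 0, "ty": 0, "tz": 0, "twist": 0}, {"tx": 0, "ty": 0, "tz": 0, "twist": 0}, {"tx": 0, "ty": 0, "tz": 0, "twist": 0}, {"tx": 0, "ty": 0, "tz": 0, "twist": 0}, {"tx": 0, "ty": 0, "tz": 0, "twist": 0}, {"tx": 0, "ty": 0, "tz": 0, "twist": 0}, {"tx": 0, "ty": 0, "tz": 0, "twist": 0}, {"tx": 0, "ty": 0, "tz": 0, "twist": 0}]}}

```text
t: 26.37
eef_pos: [0.5297, 0.1844, 0.0565]
ee_rot: [-3.141, 0.0, -1.44]
force: [-0.3, 0.3, -0.5]
width: 0.0268
gripper_force: 20.0
```

Lower by 2 mm, release and rise.

>>> {"op": "arm_command", "data": {"commands": [{"tx": 0, "ty": 0, "tz": 0.003, "twist": 0}, {"tx": 0, "ty": 0, "tz": 0.006, "twist": 0}, {"tx": 0, "ty": 0, "tz": 0.008, "twist": 0}, {"tx": 0, "ty": 0, "tz": 0.008, "twist": 0}, {"tx": 0, "ty": 0, "tz": 0.008, "twist": 0}, {"tx": 0, "ty": 0, "tz": 0.008, "twist": 0}, {"tx": 0, "ty": 0, "tz": 0.008, "twist": 0}, {"tx": 0, "ty": 0, "tz": 0.008, "twist": 0}]}}

```text
t: 27.03
eef_pos: [0.5296, 0.1843, 0.0543]
ee_rot: [3.142, -0.0, -1.44]
force: [-0.4, -0.2, -1.1]
width: 0.0269
gripper_force: 20.0
```

>>> {"op": "arm_command", "data": {"commands": [{"tx": 0, "ty": 0, "tz": 0, "twist": 0}, {"tx": 0, "ty": 0, "tz": 0, "twist": 0}, {"tx": 0, "ty": 0, "tz": 0, "twist": 0}, {"tx": 0, "ty": 0, "tz": 0, "twist": 0}, {"tx": 0, "ty": 0, "tz": 0, "twist": 0}, {"tx": 0, "ty": 0, "tz": 0, "twist": 0}, {"tx": 0, "ty": 0, "tz": 0, "twist": 0}, {"tx": 0, "ty": 0, "tz": 0, "twist": 0}], "claw": 0.7}}

```text
t: 27.7
eef_pos: [0.5297, 0.1843, 0.0543]
ee_rot: [-3.142, 0.0, -1.44]
force: [-0.3, -0.1, 0.4]
width: 0.0611
gripper_force: 0.0
```

>>> {"op": "arm_command", "data": {"commands": [{"tx": 0, "ty": 0, "tz": -0.03, "twist": 0}, {"tx": 0, "ty": 0, "tz": -0.1, "twist": 0}, {"tx": 0, "ty": 0, "tz": -0.21, "twist": 0}, {"tx": 0, "ty": 0, "tz": -0.34, "twist": 0}, {"tx": 0, "ty": 0, "tz": -0.47, "twist": 0}, {"tx": 0, "ty": 0, "tz": -0.58, "twist": 0}, {"tx": 0, "ty": 0, "tz": -0.62, "twist": 0}, {"tx": 0, "ty": 0, "tz": -0.62, "twist": 0}]}}

```text
t: 28.37
eef_pos: [0.5311, 0.1851, 0.2133]
ee_rot: [-3.136, 0.003, -1.44]
force: [-0.3, 0.6, 0.3]
width: 0.0614
gripper_force: 0.0
```

```bash
python3 go.py .55,.0,.2,-1.3 .568,-.16,.2,-1.28 .5755,-.2974,.15,-1.28
```

```text
.55,.0,.2,-1.3 [0.744 0.022 0.053] -0.045 
.568,-.16,.2,-1.28 [ 0.636  0.102 -0.   ] -0.006 
.5755,-.2974,.15,-1.28 [0.535 0.129 0.2  ] -0.0
```

>>> {"op": "arm_command", "data": {"commands": [{"tx": 0.06, "ty": 0, "tz": 0, "twist": 0}, {"tx": 0.17, "ty": 0.005, "tz": 0.01, "twist": -0.01}, {"tx": 0.29, "ty": 0.01, "tz": 0.02, "twist": -0.02}, {"tx": 0.42, "ty": 0.015, "tz": 0.03, "twist": -0.03}, {"tx": 0.55, "ty": 0.02, "tz": 0.04, "twist": -0.04}, {"tx": 0.66, "ty": 0.022, "tz": 0.05, "twist": -0.045}, {"tx": 0.73, "ty": 0.022, "tz": 0.05, "twist": -0.045}, {"tx": 0.744, "ty": 0.022, "tz": 0.05, "twist": -0.045}]}}

```text
t: 29.03
eef_pos: [0.5472, -0.004, 0.1952]
ee_rot: [3.138, -0.0, -1.302]
force: [-0.2, 0.5, -0.1]
width: 0.0615
gripper_force: 0.0
```

>>> {"op": "arm_command", "data": {"commands": [{"tx": 0.05, "ty": 0.01, "tz": 0, "twist": 0}, {"tx": 0.14, "ty": 0.02, "tz": 0, "twist": 0}, {"tx": 0.25, "ty": 0.04, "tz": 0, "twist": 0}, {"tx": 0.36, "ty": 0.06, "tz": 0, "twist": -0.006}, {"tx": 0.47, "ty": 0.075, "tz": 0, "twist": -0.006}, {"tx": 0.56, "ty": 0.09, "tz": 0, "twist": -0.006}, {"tx": 0.62, "ty": 0.1, "tz": 0, "twist": -0.006}, {"tx": 0.636, "ty": 0.102, "tz": 0, "twist": -0.006}]}}

```text
t: 29.7
eef_pos: [0.5661, -0.1628, 0.1959]
ee_rot: [3.14, 0.0, -1.281]
force: [0.6, 0.1, -0.9]
width: 0.0614
gripper_force: 0.0
```

```bash
python3 look.py w6 a:.5755,-.2974; python3 go.py .5755,-.2974,.13,-1.28 .5755,-.2974,.031,-1.28
```

```text
a overlap 0.92 [ 0.5747 -0.2981  0.3014] 0.0353
29.8 [ 0.5662 -0.1613  0.1961] [ 3.14   0.    -1.281] 0.06091926167740534 [ 0.05  0.24 -0.23 -0.   -1.1   0.24]
.5755,-.2974,.13,-1.28 [0.532 0.12  0.264] -0.0 
.5755,-.2974,.031,-1.28 [ 0.    -0.     0.396] -0.0
```

>>> {"op": "arm_command", "data": {"commands": [{"tx": 0.05, "ty": 0.01, "tz": 0.02, "twist": 0}, {"tx": 0.14, "ty": 0.03, "tz": 0.07, "twist": 0}, {"tx": 0.25, "ty": 0.055, "tz": 0.12, "twist": 0}, {"tx": 0.36, "ty": 0.08, "tz": 0.18, "twist": -0.003}, {"tx": 0.46, "ty": 0.1, "tz": 0.23, "twist": -0.003}, {"tx": 0.52, "ty": 0.12, "tz": 0.26, "twist": -0.003}, {"tx": 0.534, "ty": 0.122, "tz": 0.265, "twist": -0.003}, {"tx": 0.534, "ty": 0.122, "tz": 0.265, "twist": -0.003}]}}

```text
t: 30.47
eef_pos: [0.575, -0.2977, 0.1293]
ee_rot: [3.14, 0.001, -1.271]
force: [0.1, -0.1, 0.7]
width: 0.0613
gripper_force: 0.0
```

>>> {"op": "arm_command", "data": {"commands": [{"tx": 0, "ty": 0, "tz": 0.03, "twist": 0}, {"tx": 0, "ty": 0, "tz": 0.09, "twist": 0}, {"tx": 0, "ty": 0, "tz": 0.17, "twist": 0}, {"tx": 0, "ty": 0, "tz": 0.25, "twist": 0}, {"tx": 0, "ty": 0, "tz": 0.32, "twist": 0}, {"tx": 0, "ty": 0, "tz": 0.37, "twist": 0}, {"tx": 0, "ty": 0, "tz": 0.392, "twist": 0}, {"tx": 0, "ty": 0, "tz": 0.392, "twist": 0}]}}

```text
t: 31.13
eef_pos: [0.5752, -0.2965, 0.0316]
ee_rot: [3.14, 0.001, -1.27]
force: [-0.9, -0.2, -0.2]
width: 0.0611
gripper_force: 0.0
```

>>> {"op": "arm_command", "data": {"commands": [{"tx": 0, "ty": 0, "tz": 0, "twist": 0}, {"tx": 0, "ty": 0, "tz": 0, "twist": 0}, {"tx": 0, "ty": 0, "tz": 0, "twist": 0}, {"tx": 0, "ty": 0, "tz": 0, "twist": 0}, {"tx": 0, "ty": 0, "tz": 0, "twist": 0}, {"tx": 0, "ty": 0, "tz": 0, "twist": 0}, {"tx": 0, "ty": 0, "tz": 0, "twist": 0}, {"tx": 0, "ty": 0, "tz": 0, "twist": 0}], "claw": 0}}

```text
t: 31.8
eef_pos: [0.5756, -0.2975, 0.0328]
ee_rot: [-3.141, -0.0, -1.271]
force: [-1.1, 1.6, 2.0]
width: 0.0218
gripper_force: 20.0
```

```bash
python3 go.py .5750,-.2978,.19,-1.28 .56,-.1,.19,-1.35 .5394,.1014,.19,-1.44 .5394,.1014,.042,-1.44
```

```text
.5750,-.2978,.19,-1.28 [ 0.     0.003 -0.629] 0.003 
.56,-.1,.19,-1.35 [-0.775 -0.169 -0.   ] 0.022 
.5394,.1014,.19,-1.44 [-0.804 -0.096 -0.   ] 0.029 
.5394,.1014,.042,-1.44 [ 0.    -0.     0.592] -0.0
```

>>> {"op": "arm_command", "data": {"commands": [{"tx": 0, "ty": 0, "tz": -0.03, "twist": 0}, {"tx": 0, "ty": 0, "tz": -0.1, "twist": 0}, {"tx": 0, "ty": 0, "tz": -0.21, "twist": 0}, {"tx": 0, "ty": 0, "tz": -0.33, "twist": 0}, {"tx": 0, "ty": 0, "tz": -0.45, "twist": 0}, {"tx": 0, "ty": 0, "tz": -0.55, "twist": 0}, {"tx": 0, "ty": 0, "tz": -0.62, "twist": 0}, {"tx": 0, "ty": 0, "tz": -0.63, "twist": 0}]}}

```text
t: 32.47
eef_pos: [0.5773, -0.2982, 0.1952]
ee_rot: [-3.136, -0.004, -1.27]
force: [1.1, 0.4, 1.0]
width: 0.022
gripper_force: 20.0
```

>>> {"op": "arm_command", "data": {"commands": [{"tx": -0.05, "ty": -0.01, "tz": 0, "twist": 0}, {"tx": -0.16, "ty": -0.035, "tz": 0, "twist": 0}, {"tx": -0.29, "ty": -0.06, "tz": 0, "twist": 0.01}, {"tx": -0.43, "ty": -0.09, "tz": 0, "twist": 0.015}, {"tx": -0.56, "ty": -0.12, "tz": 0, "twist": 0.02}, {"tx": -0.68, "ty": -0.15, "tz": 0, "twist": 0.022}, {"tx": -0.75, "ty": -0.165, "tz": 0, "twist": 0.022}, {"tx": -0.775, "ty": -0.17, "tz": 0, "twist": 0.022}]}}

```text
t: 33.13
eef_pos: [0.5578, -0.0969, 0.1894]
ee_rot: [3.141, 0.001, -1.338]
force: [-1.0, -0.5, 0.2]
width: 0.0218
gripper_force: 20.0
```

```bash
python3 go.py .5394,.1014,.19,-1.44 .5394,.1014,.042,-1.44
```

```text
.5394,.1014,.19,-1.44 [-0.789 -0.112 -0.002] 0.033 
.5394,.1014,.042,-1.44 [ 0.    -0.     0.592] -0.0
```

>>> {"op": "arm_command", "data": {"commands": [{"tx": -0.05, "ty": -0.01, "tz": 0, "twist": 0}, {"tx": -0.16, "ty": -0.025, "tz": 0, "twist": 0.01}, {"tx": -0.29, "ty": -0.04, "tz": 0, "twist": 0.015}, {"tx": -0.43, "ty": -0.06, "tz": 0, "twist": 0.02}, {"tx": -0.57, "ty": -0.08, "tz": 0, "twist": 0.03}, {"tx": -0.69, "ty": -0.1, "tz": 0, "twist": 0.033}, {"tx": -0.77, "ty": -0.11, "tz": 0, "twist": 0.033}, {"tx": -0.795, "ty": -0.112, "tz": 0, "twist": 0.033}]}}

```text
t: 33.8
eef_pos: [0.5403, 0.1024, 0.1896]
ee_rot: [3.141, 0.0, -1.442]
force: [-0.3, -0.9, 0.1]
width: 0.0218
gripper_force: 20.0
```

>>> {"op": "arm_command", "data": {"commands": [{"tx": 0, "ty": 0, "tz": 0.05, "twist": 0}, {"tx": 0, "ty": 0, "tz": 0.15, "twist": 0}, {"tx": 0, "ty": 0, "tz": 0.27, "twist": 0}, {"tx": 0, "ty": 0, "tz": 0.38, "twist": 0}, {"tx": 0, "ty": 0, "tz": 0.48, "twist": 0}, {"tx": 0, "ty": 0, "tz": 0.55, "twist": 0}, {"tx": 0, "ty": 0, "tz": 0.58, "twist": 0}, {"tx": 0, "ty": 0, "tz": 0.587, "twist": 0}]}}

```text
t: 34.47
eef_pos: [0.5397, 0.0989, 0.0418]
ee_rot: [3.138, -0.001, -1.444]
force: [-0.3, 0.1, 0.4]
width: 0.022
gripper_force: 20.0
```

>>> {"op": "arm_command", "data": {"commands": [{"tx": 0, "ty": 0, "tz": 0, "twist": 0}, {"tx": 0, "ty": 0, "tz": 0, "twist": 0}, {"tx": 0, "ty": 0, "tz": 0, "twist": 0}, {"tx": 0, "ty": 0, "tz": 0, "twist": 0}, {"tx": 0, "ty": 0, "tz": 0, "twist": 0}, {"tx": 0, "ty": 0, "tz": 0, "twist": 0}, {"tx": 0, "ty": 0, "tz": 0, "twist": 0}, {"tx": 0, "ty": 0, "tz": 0, "twist": 0}]}}

```text
t: 35.13
eef_pos: [0.5407, 0.1001, 0.0435]
ee_rot: [-3.141, 0.0, -1.443]
force: [0.7, 0.6, -0.7]
width: 0.0216
gripper_force: 20.0
```

>>> {"op": "arm_command", "data": {"commands": [{"tx": 0, "ty": 0, "tz": 0.003, "twist": 0}, {"tx": 0, "ty": 0, "tz": 0.006, "twist": 0}, {"tx": 0, "ty": 0, "tz": 0.007, "twist": 0}, {"tx": 0, "ty": 0, "tz": 0.007, "twist": 0}, {"tx": 0, "ty": 0, "tz": 0.007, "twist": 0}, {"tx": 0, "ty": 0, "tz": 0.007, "twist": 0}, {"tx": 0, "ty": 0, "tz": 0.007, "twist": 0}, {"tx": 0, "ty": 0, "tz": 0.007, "twist": 0}]}}

```text
t: 35.8
eef_pos: [0.5406, 0.1001, 0.0416]
ee_rot: [-3.142, -0.0, -1.443]
force: [-0.5, -0.2, -0.8]
width: 0.0221
gripper_force: 20.0
```

>>> {"op": "arm_command", "data": {"commands": [{"tx": 0, "ty": 0, "tz": 0, "twist": 0}, {"tx": 0, "ty": 0, "tz": 0, "twist": 0}, {"tx": 0, "ty": 0, "tz": 0, "twist": 0}, {"tx": 0, "ty": 0, "tz": 0, "twist": 0}, {"tx": 0, "ty": 0, "tz": 0, "twist": 0}, {"tx": 0, "ty": 0, "tz": 0, "twist": 0}, {"tx": 0, "ty": 0, "tz": 0, "twist": 0}, {"tx": 0, "ty": 0, "tz": 0, "twist": 0}], "claw": 0.7}}

```text
t: 36.47
eef_pos: [0.5406, 0.1001, 0.0416]
ee_rot: [-3.142, -0.0, -1.444]
force: [-0.6, 0.3, -0.1]
width: 0.0611
gripper_force: 0.0
```

>>> {"op": "arm_command", "data": {"commands": [{"tx": 0, "ty": 0, "tz": -0.03, "twist": 0}, {"tx": 0, "ty": 0, "tz": -0.1, "twist": 0}, {"tx": 0, "ty": 0, "tz": -0.21, "twist": 0}, {"tx": 0, "ty": 0, "tz": -0.34, "twist": 0}, {"tx": 0, "ty": 0, "tz": -0.48, "twist": 0}, {"tx": 0, "ty": 0, "tz": -0.62, "twist": 0}, {"tx": 0, "ty": 0, "tz": -0.74, "twist": 0}, {"tx": 0, "ty": 0, "tz": -0.8, "twist": 0}]}}

```text
t: 37.13
eef_pos: [0.542, 0.1003, 0.2469]
ee_rot: [-3.136, 0.001, -1.443]
force: [1.5, -0.8, 0.2]
width: 0.0617
gripper_force: 0.0
```

>>> {"op": "arm_command", "data": {"commands": [{"tx": -0.08, "ty": 0, "tz": 0, "twist": 0}, {"tx": -0.2, "ty": 0, "tz": 0, "twist": 0}, {"tx": -0.34, "ty": 0, "tz": 0, "twist": 0}, {"tx": -0.5, "ty": 0, "tz": 0, "twist": 0}, {"tx": -0.66, "ty": 0, "tz": 0, "twist": 0}, {"tx": -0.8, "ty": 0, "tz": 0, "twist": 0}, {"tx": -0.93, "ty": 0, "tz": 0, "twist": 0}, {"tx": -1, "ty": 0, "tz": 0, "twist": 0}]}}

```text
t: 37.8
eef_pos: [0.5081, 0.3511, 0.2419]
ee_rot: [-3.141, 0.0, -1.442]
force: [0.4, -0.8, 0.5]
width: 0.0615
gripper_force: 0.0
```

```bash
python3 look.py w7 a:.540,.100,.012 b:.529,.185,.012 c:.518,.268,.012 d:.507,.354,.012; python3 - <<'E'
from h import *
for n in('top','side'):
    c=calibration(n);f=grab_frame(n)
    cv2.imwrite(f'pics/{n}9.png',cv2.resize(f[130:330,150:530] if n=='top' else f[90:360,200:460],None,fx=2,fy=2,interpolation=cv2.INTER_CUBIC)[:,:,::-1])
E
```

```text
a overlap 0.0 [0.54 0.1  0.  ] 1.0
b overlap 0.88 [0.529 0.183 0.183] 0.0466
c overlap 0.94 [0.5178 0.2691 0.1394] 0.0304
d overlap 0.93 [0.5062 0.354  0.1033] 0.0242
37.9 [0.5083 0.3505 0.2414] [ 3.141 -0.    -1.441] 0.06098541775916217 [ 0.92  0.26 -0.1  -0.   -1.22 -0.79]
```

View pics/w7.png

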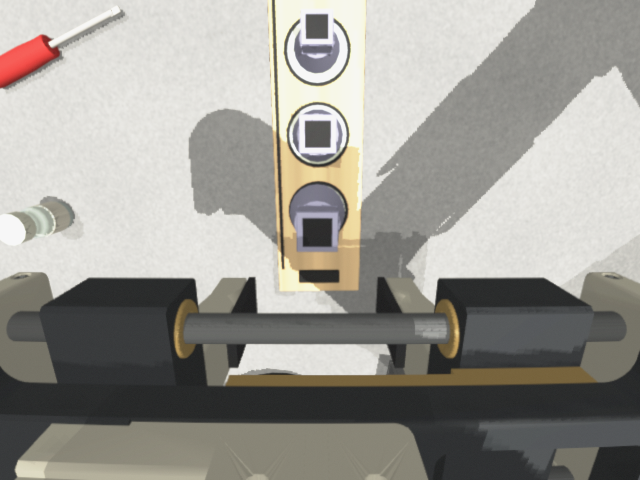

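View pics/side9.png

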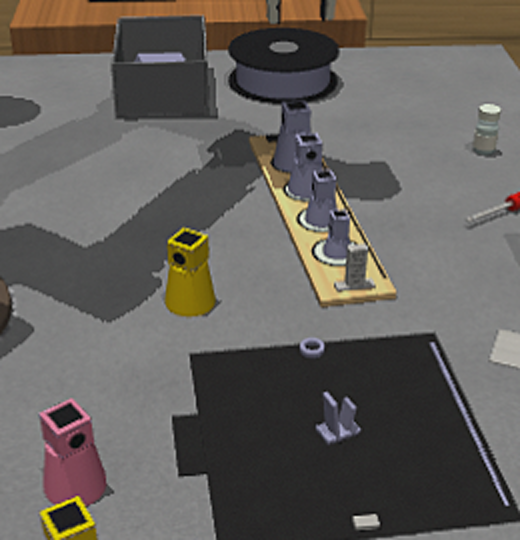

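The wrist view shows d (317,215), c (318,135) and b (317,45) centred inside their rings. The side view shows a upright next to the post at (338,240) and the sail still in place at (338,420). I'm handing in.

```bash
python3 -c "
from station import *
print(job_done())"
```

```text
the job is handed in; nothing more can be done
None
```

All four cowls stand upright on their marks in size order, smallest next to the post, the sail was left where it stood, and the job is handed in; the cameras showed nothing out of place, but the hand-in gave no verdict.

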